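# Hold a flask down in the sprung cradle of a touch-start mixer

## Robot

A 7-joint arm with a two-finger parallel gripper is mounted at the origin on a cart in front of the work surface, level with it; the furniture and walls round the work are solid. World frame = base frame: x ahead of the robot, y to its left, z up, the work surface at z = 0. Lengths are in mm, angles in rad, forces in N, time in s.
With the tool pointing down it reaches from about 400 to 900 mm from the base axis. Payload 5.6 kg.
Tool frame: the origin (TCP) lies midway between the tips of the shut fingers; the grasp point (between the pads) lies 19 mm behind it; z points along the fingers, y is the line along which they close (so a half turn about z gives the same grasp; the last joint's range is limited). The gripper opens to 92 mm and grips with 3 to 60 N. Pads are 20 mm wide; open, the fingers measure 128 mm over their backs; the gripper's body (75 mm by 189 mm) begins 69 mm behind the grasp point.
Start: joints at [-1.245, 0.468, -0.012, 1.603, 0.006, 1.071, -0.056], TCP at [234.365, 606.286, 192.592] pointing down, gripper open.
Joint ranges: [-2.53, 2.53], [-0.31, 2.02], [-1.57, 1.55], [0.28, 2.44], [-1.29, 4.43], [0.15, 1.84], [-2.92, 2.92]. Speed limits (rad/s): [2.57, 2.57, 3.14, 3.14, 3.14, 3.14, 3.14].

## Interface

Orientations are given as a rotation vector (axis times angle).
In Python, from cell import robot, grip, kin, viewer gives the robot as it stands. Calls block until the motion is done:
- robot.movep(position, orientation): joint-space move of the TCP to a pose.
- robot.servo_line(position, feed=150, rotation=None): straight line of the TCP; rotation=None keeps the orientation; feed is the mean speed in mm/s.
- robot.goto_joints(angles): joint-space move.
- grip(opening, newtons=None): opening from 0.0 (shut) to 1.0 (fully open); newtons is the grip in N (None keeps the last); returns when the fingers have stopped.
- robot.hold(seconds).
- kin.ik(position, orientation): joint angles nearest the present ones, or None.
- robot.observe(): the state.
- viewer.read_camera(name): name is "scene" or "top" or "wrist"; returns the picture (400x640x3 uint8, red, green, blue); there is no depth.
- viewer.camera_info(name): a dict with "camera_matrix" (3x3 intrinsics, pixels), "k1" (the pictures are not rectified: a ray, as slopes to the right and down, at radius r is drawn at 1 + k1 r^2 times it, then the intrinsics apply), "R" (3x3) and "t" (3): a world point X has camera coordinates R X + t. Camera axes: x right, y down, z forward; pixel columns grow to the right and rows downward; lengths in mm; the calibration is good to about 2 mm. A picture is of the moment at which its call begins: read the wrist's pose just before it. camera_info takes no time and is no camera call; for the wrist camera it gives the pose at the moment of the call.
A pose or a line that the arm cannot do raises robot.IKError and nothing moves.
- robot.job_done(): hands the job in; it is judged then, once.
Trained networks look in the newest picture that a camera, given by its name, has taken for a name from the list of things; names that differ only in an ending like _2 or _b are one class to them, and where a whole thing is asked for, a point or a joint stands for the part that bears it (a point fixed in the world has none). Each returns a list of dicts, best first, with "confidence" (0 to 1); they miss things now and then, are a little off and sometimes report something else, mostly with a low value. They report only what shows in the picture. A call takes as long as a camera call. They do not tell look-alikes from the thing itself.
- viewer.silhouettes(name, camera): "mask" (400x640 bool, what is visible of it).
- viewer.pinpoint(name, camera): "at" ([x, y, z] in mm, in the coordinates of the camera as it stood for that picture, good to about 4 mm: a listed point, or the origin of a listed thing).
The state is a dict: "t": time; "joints": joint angles; "joint_velocities": joint speeds; "joint_torque": joint torques, N m; "tcp_pos": TCP position; "tcp_rot": TCP orientation; "contact_force": force on the tool from outside, world axes, zero at the start; "wrist_torque": the same for the moment, N m; "grip_width": opening from 0.0 (shut) to 1.0 (fully open); "grip_force": force on a finger pad.
Only numpy, scipy, OpenCV 4.12 (cv2) and the standard library are available. Lean on these libraries where they do the work, as an engineer would, in place of code of your own. Each camera call takes 0.05 s, during which the arm holds its last target. There are 200 camera calls.

## Task

Someone left a small box lying on the sprung ring cradle of the bench mixer: lift it off, keeping it level, and set it flat on a free spot of the worktop. Then stand the flask upright in the ring cradle, press it gently all the way down against the spring and finish while still holding it pressed down, so that the mixer stays running. Do not slam or crush the glass or tip the flask, and leave the beaker and the screw-cap bottle standing where they are.

Things in the scene. Friction and masses are not known exactly. Their poses are not given: they have to be found in the camera images.
- case_center (a point): The obstacle: small closed plastic box, 64 mm along its x, 96 along its y, 28 high, 0.08 kg. It starts flat across the cradle's rim (underside at z = 0.106), at any yaw. Grasp across the 64 mm width; the rim sticks out 5 mm past its long sides, so keep the fingertips above its underside. Point: its centre, 14 mm over its underside; z up.
- flask_center (a point): The flask: upright stoppered glass volumetric flask, 170 mm tall, about 0.09 kg. Round bulb 60 mm wide (widest 24 mm above the base), flat base 43 mm wide, slender neck, stopper at the top. Stands on the worktop at one of three spots, swapped with the beaker and the bottle. Point: on its axis, 85 mm above its base; z up.
- cradle_rim (a point): The ring cradle: sprung aluminium ring collar on top of the mixer. Point: centre of its upper rim, z = 0.106 when up; moves down with it. Outside 74 mm wide; opening 66 mm at the rim, narrowing like a funnel to 54 mm at a rubber ledge 12 mm below the rim, on which the flask's base stands with some 3 mm play each way.
- cradle (a joint): How far the ring cradle is pressed down: 0 up, 0.018 m fully down on its rigid stop. A coil spring pushes it up: about 3 N to begin to move, rising evenly by 0.45 N per mm to about 11 N fully down. It springs back when let go.
- mixer_base (a point): The mixer, fixed: grey housing 120 x 116 mm (its x, y) and 35 mm high, above it a cone up to 66 mm high; control panel with a small knob on its -x side, standing out 12 mm; the ring cradle on its centre line. Point: centre of its underside on the worktop. The worktop's two near edges run obliquely, about x + y = 0.45 and x - y = 0.65 (m); free worktop lies inside them, round the mixer.
- beaker_center (a point): Bystander: empty glass beaker, 53 mm wide, 70 mm tall, loose. Point: on its axis, 35 mm above its base.
- bottle_center (a point): Bystander: screw-cap bottle, 44 mm wide, 93 mm tall, loose. Point: on its axis, half-way up.
- tip_box: Bystander, fixed: rectangular pipette tip box, 90 mm along its own x, 124 mm along its own y, 68 mm high. Origin: centre of its underside.
- keyboard_2: Bystander, fixed: computer keyboard, 142 mm along its own x, 442 mm along its own y, 30 mm high. Origin: centre of its underside.
- flask_stopper (a point): Where to grasp the flask from above: on its axis, 161 mm above its base. The fixed stopper is 20 mm wide from 160 to 169 mm and narrows to 11 mm at 147 mm; the neck is 14 mm wide there. Lower down it collides as a cone widening evenly to the bulb.
Things that resemble listed ones, but are neither listed nor needed, are in the scene too. What is shaped like the part that bears flask_center but black is not meant.

How it is judged (in metres and radians):
On the way, in this order (a step that is already met when the one before it is completed fails the run):
1. the box lies flat on the worktop, let go (height (world z) of case_center between 0.005 and 0.022 m and angle between case_center's own z axis and vertical below 0.12 rad and contact force between the fingers and case below 0.2 N), for 0.2 s.
2. the flask stands upright in the ring cradle (horizontal distance between flask_center and cradle_rim below 0.01 m and z of flask_center in the frame of cradle_rim between 0.066 and 0.079 m and angle between flask_center's own z axis and vertical below 0.15 rad), for 0.1 s.
At the end, for the whole second after the job is handed in: The box lies flat on the worktop, let go. The robot still holds the flask, upright (0.15 rad), seated on the cradle's ledge, centred within 10 mm, and presses it so that the cradle is at least 14.5 of its 18 mm down and the flask bears on it with over 6 N, at rest, for the last second (all of step 1 and all of step 2 and value of joint cradle above 0.0145 m and contact force between flask and cradle above 6 N and contact force between any of the arm, the fingers and flask above 2 N and linear speed of each of flask, case below 0.03 m/s); the arm keeps its last pose, push and grip.
It fails at once if the box is tipped by more than 0.7 rad (angle between case_center's own z axis and vertical above 0.7 rad).
It fails at once if the flask is tipped by more than 0.8 rad (angle between flask_center's own z axis and vertical above 0.8 rad).
It fails at once if the flask is pressed or slammed on the cradle with more than 60 N (contact force between flask and cradle above 60 N).
It fails at once if the beaker or the bottle is moved by more than 40 mm or tipped (distance of any of beaker_center, bottle_center from where it was at the start of the episode above 0.04 m or angle between any of beaker_center, bottle_center's own z axis and vertical above 0.5 rad).
It also fails if it takes over 54 s, if anything falls off the work surface, if the arm or the gripper's body presses on something with over 40 N, if the wrist force passes 120 N, or if a joint passes its speed limit or range.

## Working session

There is one attempt and no reset: what is moved stays moved. The work goes in short steps, each a Python script; the robot and the scene stay as the last script left them, time stands still between calls to the robot, and variables do not carry over. Pictures are saved under pics/ and viewed, at most 10 in all, crops included, and the job is handed in when it is done.

```bash
mkdir -p pics; cat > h.py <<'E'
from cell import robot, grip, kin, viewer
import numpy as np, cv2
from scipy.spatial.transform import Rotation as Rn
def w(at,ci): return np.array(ci["R"]).T@(np.array(at)-np.array(ci["t"]))
def pix(X,ci):
    c=np.array(ci["R"])@np.array(X)+np.array(ci["t"]); s=c[:2]/c[2]; s=s*(1+ci["k1"]*(s@s)); K=np.array(ci["camera_matrix"]); return K[:2,:2]@s+K[:2,2]
def unpix(p,ci,z):
    K=np.array(ci["camera_matrix"]); d=np.linalg.solve(K[:2,:2],np.array(p,float)-K[:2,2]); s=d.copy()
    for _ in range(20): s=d/(1+ci["k1"]*(s@s))
    R=np.array(ci["R"]); o=-R.T@np.array(ci["t"]); v=R.T@np.array([*s,1]); return o+v*(z-o[2])/v[2]
def down(yaw): # tool z down, tool y axis at angle yaw in the world xy plane
    y=np.array([np.cos(yaw),np.sin(yaw),0]); z=np.array([0,0,-1.]); x=np.cross(y,z)
    return Rn.from_matrix(np.c_[x,y,z]).as_rotvec()
def snap(cam,fn=None):
    ci=viewer.camera_info(cam); im=viewer.read_camera(cam)
    if fn: cv2.imwrite(fn,im[:,:,::-1])
    return ci,im
E
python3 - <<'E'
from h import *
o=robot.observe(); print(o["t"],o["tcp_pos"],o["tcp_rot"],o["grip_width"])
ims=[]
for cam in ["scene","top"]:
    ci,im=snap(cam,f"pics/{cam}0.png"); ims.append(im)
    for n in ["case_center","flask_center","flask_stopper","cradle_rim","mixer_base","beaker_center","bottle_center","tip_box","keyboard_2"]:
        for d in viewer.pinpoint(n,cam):
            if d["confidence"]>.2:
                X=w(d["at"],ci); print(cam,n,round(d["confidence"],2),X.round(),pix(X,ci).round())
E
```

```text
0.0 [234.17467479 605.69816062 191.66639781] [-5.76145617e-01 -3.08810461e+00  2.68355234e-03] 1.001047501861301
scene case_center 0.9 [561.  96. 122.] [370. 225.]
scene flask_center 0.58 [512. -29.  83.] [385. 276.]
scene flask_stopper 0.92 [507. -28. 163.] [387. 259.]
scene flask_stopper 0.71 [453. 373. 161.] [280. 168.]
scene flask_stopper 0.71 [562.  96. 118.] [370. 226.]
scene cradle_rim 0.55 [558.  97. 120.] [369. 226.]
scene cradle_rim 0.45 [562.  99. 106.] [369. 228.]
scene beaker_center 0.76 [542. 313.  33.] [318. 199.]
scene bottle_center 0.92 [370. 301.  50.] [269. 222.]
scene tip_box 0.88 [337. 439.  -1.] [239. 208.]
scene keyboard_2 0.62 [464. 542.   1.] [260. 172.]
top case_center 0.71 [340. 435.  -4.] [244. 260.]
top case_center 0.65 [564.  96. 123.] [375. 159.]
top flask_center 0.9 [454. 374.  81.] [263. 210.]
top flask_center 0.61 [510. -30.  85.] [426. 183.]
top flask_center 0.43 [565.  94. 121.] [376. 159.]
top flask_stopper 0.93 [454. 373. 159.] [260. 204.]
top flask_stopper 0.8 [511. -26. 158.] [430. 175.]
top cradle_rim 0.72 [462. 540.  -1.] [205. 215.]
top cradle_rim 0.39 [565.  98. 106.] [374. 161.]
top beaker_center 0.95 [540. 308.  34.] [291. 180.]
top bottle_center 0.77 [376. 302.  46.] [294. 242.]
top bottle_center 0.39 [465. 539.  -1.] [205. 214.]
top tip_box 0.71 [341. 435.  -2.] [244. 260.]
top keyboard_2 0.57 [463. 539.   0.] [205. 214.]
```

```bash
python3 - <<'E'
import cv2,numpy as np
a=cv2.imread("pics/scene0.png")[130:330,190:450];b=cv2.imread("pics/top0.png")[110:310,190:450]
cv2.imwrite("pics/both.png",np.vstack([cv2.resize(x,(780,300) if 0 else (390,300),interpolation=3) for x in (a,b)]) if 0 else cv2.resize(np.hstack([a,b]),(800,308),interpolation=cv2.INTER_CUBIC))
cv2.imwrite("pics/topbig.png",cv2.resize(b,(780,600),interpolation=cv2.INTER_CUBIC))
E
```

```text
(no output)
```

View pics/topbig.png

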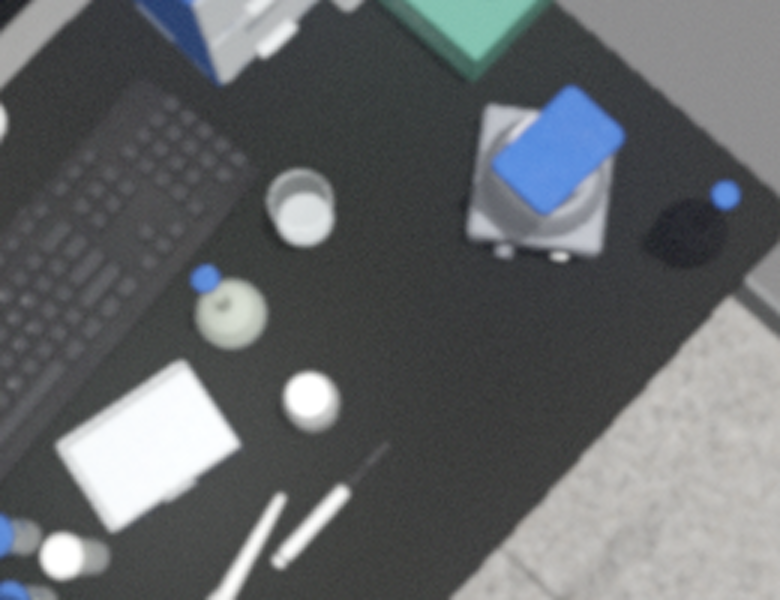

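View pics/scene0.png

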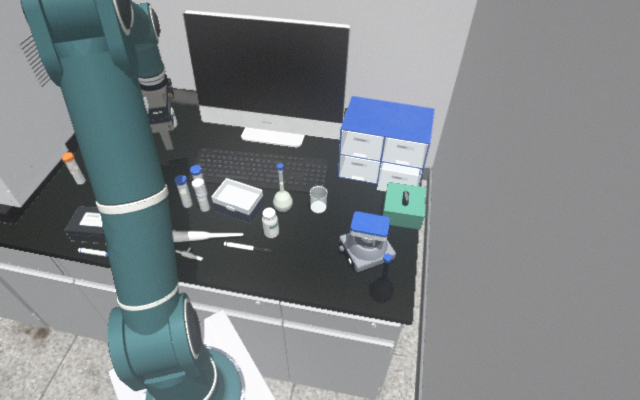

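The top view shows the blue box on the mixer at about (375,159). There are two flasks: a pale one at (263,210) and a black one at (426,183). The pale flask fits, since the task rules out the black one. I'll get the box's yaw from the top view, then move above it.

```bash
cat >> h.py <<'E'
def boxfit(im,ci,z,near):
    hsv=cv2.cvtColor(im,cv2.COLOR_RGB2HSV); m=((abs(hsv[:,:,0].astype(int)-110)<14)&(hsv[:,:,1]>110)&(hsv[:,:,2]>100)).astype(np.uint8)
    n,l,st,c=cv2.connectedComponentsWithStats(m); p=pix(near,ci)
    k=min((i for i in range(1,n) if st[i,4]>150),key=lambda i:np.linalg.norm(c[i]-p))
    cs=max(cv2.findContours((l==k).astype(np.uint8),cv2.RETR_EXTERNAL,cv2.CHAIN_APPROX_NONE)[0],key=len)[:,0]
    P=np.array([unpix(q,ci,z)[:2] for q in cs],np.float32); r=cv2.minAreaRect(P); b=cv2.boxPoints(r); e=[b[1]-b[0],b[2]-b[1]]; e.sort(key=np.linalg.norm)
    return np.array(r[0]),[float(np.linalg.norm(x)) for x in e],float(np.arctan2(e[0][1],e[0][0])),k
E
python3 - <<'E'
from h import *
ci=viewer.camera_info("top"); im=cv2.imread("pics/top0.png")[:,:,::-1].copy()
c,s,y,_=boxfit(im,ci,134,[563,96,134]); print(c,s,y)
# nearest wrist solution
def pick(p,y): 
    q0=robot.observe()["joints"]; best=None
    for yy in (y,y+np.pi,y-np.pi):
        q=kin.ik(p,down(yy)); 
        if q is not None: print(yy,np.round(q,2))
pick([c[0],c[1],300],y)
pick([454,373,300],0.5); pick([c[0],c[1],300],0.5)
ci=viewer.camera_info("wrist"); o=robot.observe(); T=Rn.from_rotvec(o["tcp_rot"]).as_matrix()
R=np.array(ci["R"]); print("cam in tool",T.T@(-R.T@np.array(ci["t"])-o["tcp_pos"]), (T.T@R.T).round(2), ci["camera_matrix"])
E
```

```text
[560.00915527  95.72146606] [66.94452667236328, 98.5762710571289] 0.7641227841377258
0.7641227841377258 [-0.59  0.24  0.44  1.7  -0.11  1.22  0.64]
3.905715437727519 [-1.2   0.5   1.37  1.73 -0.51  1.33 -2.11]
-2.3774698694520673 [-1.2   0.5   1.37  1.73 -0.51  1.33 -2.11]
0.5 [-0.93  0.27  0.23  1.65 -0.06  1.23 -0.19]
3.641592653589793 [-0.47  0.3  -0.34  1.61  0.11  1.25  2.81]
-2.641592653589793 [-0.47  0.3  -0.34  1.61  0.11  1.25  2.81]
0.5 [-0.62  0.24  0.48  1.7  -0.12  1.22  0.38]
3.641592653589793 [-1.2   0.5   1.37  1.73 -0.51  1.33 -2.37]
-2.641592653589793 [-1.2   0.5   1.37  1.73 -0.51  1.33 -2.37]
cam in tool [  69.6373596     0.27297783 -192.1278562 ] [[ 0.   -0.97 -0.25]
 [ 1.   -0.    0.  ]
 [-0.   -0.25  0.97]] [[308.68783189   0.         316.95423343]
 [  0.         308.68783189 196.16715394]
 [  0.           0.           1.        ]]
```

```bash
python3 - <<'E'
from h import *
y=0.764
# look at the pale flask on the way, from high enough
robot.movep([454,330,300],down(0.6))
ci,im=snap("wrist","pics/wf.png")
for n in ["flask_stopper","flask_center","beaker_center","bottle_center"]:
    for d in viewer.pinpoint(n,"wrist"):
        if d["confidence"]>.3: X=w(d["at"],ci); print(n,round(d["confidence"],2),X.round(1),pix(X,ci).round())
robot.movep([560,96,250],down(y))
ci,im=snap("wrist","pics/wb.png")
print(boxfit(im,ci,134,[560,96,134]))
for d in viewer.pinpoint("case_center","wrist"): print(round(d["confidence"],2),w(d["at"],ci).round(1))
o=robot.observe(); print(o["t"],o["tcp_pos"],o["contact_force"])
a=cv2.resize(cv2.imread("pics/wf.png"),(400,250));b=cv2.resize(cv2.imread("pics/wb.png"),(400,250))
cv2.imwrite("pics/wfb.png",np.hstack([a,b]))
E
```

```text
flask_stopper 0.55 [455.6 373.3 160.8] [340. 152.]
flask_center 0.81 [515.3 -29.9  88.3] [219. 378.]
flask_center 0.62 [343.5 436.6   4.2] [295.  60.]
flask_center 0.59 [457.1 371.   79.2] [336. 147.]
beaker_center 0.74 [544.8 310.7  32.5] [357. 209.]
bottle_center 0.62 [374.5 304.2  43.8] [261. 150.]
bottle_center 0.49 [4.664e+02 5.396e+02 3.000e-01] [405.  49.]
(array([560.97088623,  97.27105713]), [63.34587478637695, 95.47752380371094], 0.7619873881340027, 6)
0.84 [561.5  95.8 122. ]
3.7583 [559.78253045  98.25046286 250.18659699] [-0.6642224   0.65301858  0.594416  ]
```

View pics/wfb.png

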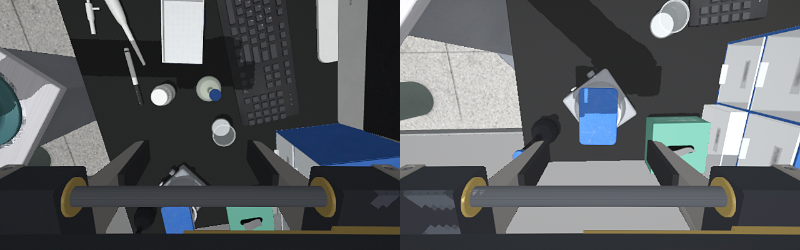

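The wrist crop confirms the pale flask with the blue stopper at (340,152) and the blue box centred below the gripper. Next I'll check the green box's clearance to the right finger and body.

```bash
python3 - <<'E'
from h import *
ci=viewer.camera_info("top"); 
for z,p in ((0,(348,137)),(60,(347,132)),(90,(347,132))): print(z,unpix(p,ci,z).round())
ci=viewer.camera_info("wrist")
print([ (z,unpix(((645-400)*1.6,120*1.6),ci,z).round()) for z in (0,60,90)])
print([ (z,unpix(((650-400)*1.6,143*1.6),ci,z).round()) for z in (0,60,90)])
u=np.array([np.cos(.762),np.sin(.762)]); print("body end",np.array([561,97])+95*u, "finger",np.array([561,97])+64*u, robot.observe()["tcp_pos"])
E
```

```text
0 [663. 151.   0.]
60 [657. 158.  60.]
90 [647. 160.  90.]
[(0, array([668., 148.,   0.])), (60, array([647., 148.,  60.])), (90, array([636., 148.,  90.]))]
[(0, array([719., 117.,   0.])), (60, array([691., 122.,  60.])), (90, array([677., 124.,  90.]))]
body end [629.72838831 162.58512514] finger [607.30123002 141.18366325] [559.78253045  98.25046286 250.18659699]
```

```bash
python3 - <<'E'
from h import *
y=0.762; c=[561,97.2]
def st(s): o=robot.observe(); print(s,round(o["t"],2),np.round(o["tcp_pos"],1),np.round(o["contact_force"],1),round(o["grip_width"],3),o["grip_force"])
robot.servo_line([*c,160],200,down(y)); robot.hold(.1); st("pre")
robot.servo_line([*c,111],100); st("at")
grip(0.0,12); st("grip")
robot.servo_line([*c,190],80); st("lift")
ci,im=snap("top","pics/lift.png"); print(boxfit(im,ci,134+79,[*c,213]))
E
```

```text
pre 4.46 [562.2  97.7 161.7] [ 0.2 -0.5  1. ] 1.0 0.0
at 5.1 [561.4  97.2 111.4] [-0.2  0.   0.6] 0.999 0.0
grip 6.45 [561.1  97.3 111.1] [-0.6  0.5  2.2] 0.004 1.12000803463161
lift 7.59 [560.6  97.1 189.4] [ 0.3 -0.3  0.1] 0.004 0.0
(array([532.37304688, 114.49486542]), [59.319759368896484, 71.2337417602539], 0.792931318283081, 2)
```

```bash
python3 - <<'E'
from h import *
ci,im=snap("wrist","pics/w2.png"); cj,jm=snap("top","pics/t2.png")
for cam,c in (("wrist",ci),("top",cj)):
    for n in ["case_center","cradle_rim"]:
        for d in viewer.pinpoint(n,cam):
            if d["confidence"]>.3: X=w(d["at"],c); print(cam,n,round(d["confidence"],2),X.round(1),pix(X,c).round())
a=cv2.imread("pics/w2.png"); b=cv2.resize(cv2.imread("pics/t2.png")[90:240,290:530],(640,400),interpolation=3)
cv2.imwrite("pics/wt2.png",cv2.resize(np.vstack([a,b]),(480,600)))
E
```

```text
wrist case_center 0.78 [560.8  95.7 120.6] [315. 199.]
top case_center 0.84 [565.4  98.1 124. ] [375. 158.]
top case_center 0.61 [ 4.627e+02  5.420e+02 -3.000e-01] [204. 214.]
top case_center 0.52 [540.4 306.7  34.2] [291. 180.]
top cradle_rim 0.53 [563.6  97.4 104. ] [374. 161.]
```

View pics/wt2.png

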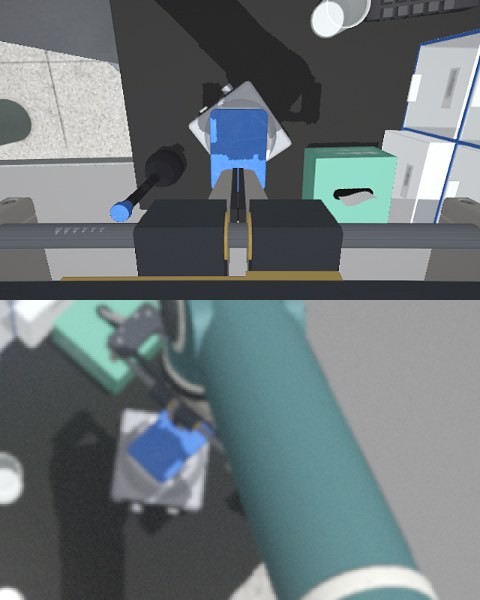

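```bash
python3 - <<'E'
from h import *
ci=viewer.camera_info("wrist"); o=robot.observe()
print(o["tcp_pos"],Rn.from_rotvec(o["tcp_rot"]).as_matrix().round(3).tolist(),pix(o["tcp_pos"],ci), o["grip_width"],o["joints"])
f=4/3
for p in ((210,108),(268,108),(211,189),(266,189)): print(unpix((p[0]*f,p[1]*f),ci,134).round(1))
T=Rn.from_rotvec(o["tcp_rot"]).as_matrix()
for h in (-60,-40,-20,0,20): print(h,pix(np.array(o["tcp_pos"])+T@[0,0,h],ci).round())
im=cv2.imread("pics/w2.png")
cv2.imwrite("pics/w2c.png",cv2.resize(im[130:310,230:410],(600,600),interpolation=3))
E
```

```text
[560.93260372  97.17023327 189.79875936] [[-0.69, 0.723, -0.0], [0.723, 0.69, -0.0], [0.0, -0.0, -1.0]] [315.31820531 225.129395  ] 0.008193179592342736 [-0.51208235  0.33930705  0.35063914  1.82690386 -0.13627352  0.99918863
  0.65609917]
[507.3 112.4 134. ]
[551.8 154.8 134. ]
[570.4  43.9 134. ]
[616.6  88.  134. ]
-60 [315. 269.]
-40 [315. 251.]
-20 [315. 237.]
0 [315. 225.]
20 [315. 216.]
```

View pics/w2c.png

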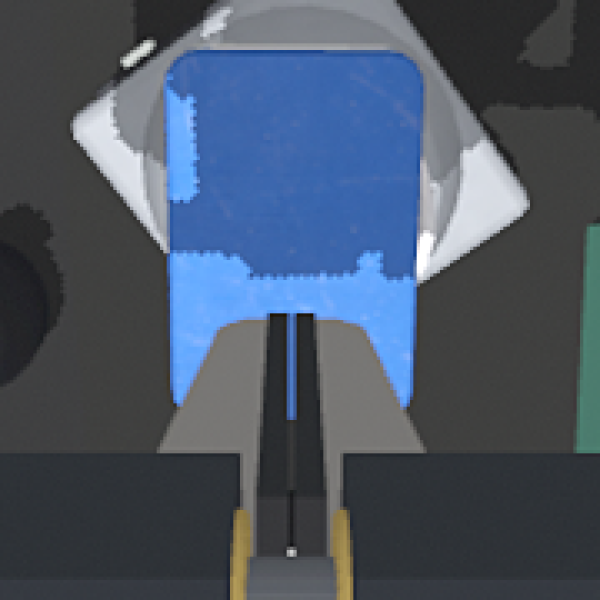

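```bash
python3 - <<'E'
from h import *
def st(s): o=robot.observe(); print(s,round(o["t"],2),np.round(o["tcp_pos"],1),np.round(o["contact_force"],1),round(o["grip_width"],3),o["grip_force"])
c=[561,98]; ims=[]
grip(1.0); st("open")
robot.servo_line([*c,111],150,down(.762)); robot.hold(.2); st("at"); ims.append(snap("wrist")[1])
for g in (.8,.66,.6):
    grip(g,20); st(g); ims.append(snap("wrist")[1])
    robot.hold(.1)
t=[cv2.resize(i[100:350,120:520],(400,250)) for i in ims]
cv2.imwrite("pics/seq.png",np.vstack([np.hstack(t[:2]),np.hstack(t[2:])])[:,:,::-1])
E
```

```text
open 9.32 [561.   97.2 190. ] [-0.8  1.   0.2] 0.999 0.0
at 10.19 [561.8  98.2 112.1] [-0.6 -0.6 -0.3] 0.995 0.0
0.8 10.7 [561.  98. 111.] [-0.9 -0.5 -0.7] 0.798 0.0
0.66 11.21 [561.  98. 111.] [-0.3 -0.7  0.3] 0.67 19.99863177537918
0.6 11.8 [561.7  98.5 111.5] [2.  1.4 1.6] 0.602 2.6623463071882725
```

View pics/seq.png

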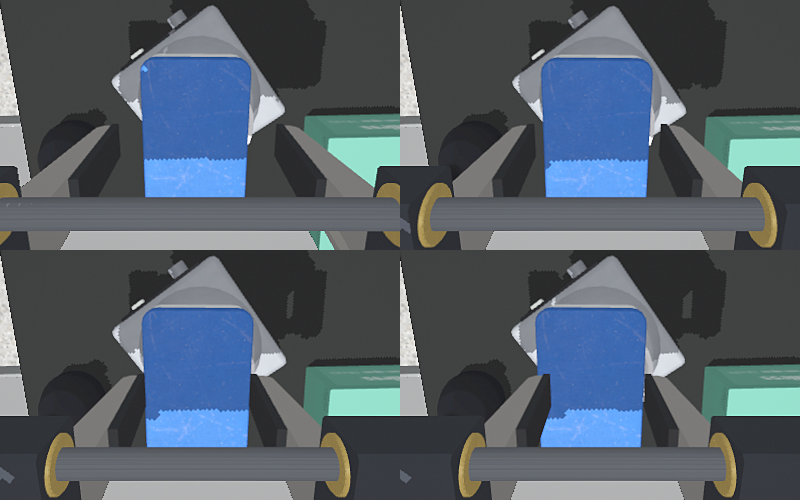

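Frame 4 shows the left finger at (550,375) lying over the box lid, so the real tips are higher than the reported TCP. I'll touch the lid lightly to measure that offset.

```bash
python3 - <<'E'
from h import *
def st(s): o=robot.observe(); print(s,round(o["t"],2),np.round(o["tcp_pos"],1),np.round(o["contact_force"],1),round(o["grip_width"],3),round(o["grip_force"],1)); return o
c=[561,98]
grip(.75); robot.servo_line([*c,122],100); grip(.3); o=st("a"); f0=o["contact_force"][2]
z=120
while z>100:
    robot.servo_line([*c,z],60); robot.hold(.08)
    f=np.mean([robot.observe()["contact_force"][2] for _ in range(3)])
    print(z,round(f,1))
    if f-f0>2.3: break
    z-=1.5
st("touch")
robot.servo_line([*c,z+8],100)
ci,im=snap("wrist","pics/w3.png"); print(boxfit(im,ci,134,[561,98,134]))
E
```

```text
a 13.36 [561.  98. 122.] [ 0.6  0.1 -0.2] 0.305 0.0
120 0.7
118.5 0.1
117.0 -0.4
115.5 -0.8
114.0 -0.6
112.5 -0.4
111.0 2.1
109.5 2.3
touch 16.02 [561.2  98.  109.6] [-0.   0.6  2.3] 0.298 1.4
(array([555.31341553,  96.16665649]), [62.165042877197266, 89.97467041015625], 0.7612594366073608, 2)
```

Touch came at TCP z of about 111, while the lid is at 134, so the real fingertips are about 23 mm above the reported TCP. I'll grasp that much lower.

```bash
cat >> h.py <<'E'
def st(s): o=robot.observe(); print(s,round(o["t"],2),np.round(o["tcp_pos"],1),np.round(o["contact_force"],1),round(o["grip_width"],3),round(o["grip_force"],1)); return o
E
python3 - <<'E'
from h import *
import sys
c=[561,98]
robot.servo_line([*c,130],150); grip(1.0)
robot.servo_line([*c,88.5],100); st("at")
grip(.55,20); o=st("grip")
if o["grip_width"]<.65: sys.exit("no grasp")
robot.servo_line([*c,105],60); o=st("lift")
if o["grip_width"]<.65: sys.exit("lost")
robot.servo_line([*c,150],120)
robot.servo_line([440,180,60],200); st("over")
robot.servo_line([440,180,-8],100); robot.hold(.05); st("low")
for z in np.arange(-10,-21,-1.5):
    robot.servo_line([440,180,z],60); o=robot.observe(); f=o["contact_force"][2]; print(z,round(f,1))
    if f>3: break
grip(.85); st("rel")
robot.servo_line([440,180,110],200)
st("up")
E
```

```text
at 18.18 [561.1  97.9  88.4] [ 1.   0.2 -0.1] 1.0 0.0
grip 18.71 [560.9  97.7  88.7] [-1.2 -1.3  1. ] 0.691 20.0
lift 19.13 [561.4  98.3 105.5] [ 0.2  0.6 -1.2] 0.685 20.0
over 20.67 [441.3 179.6  60.5] [ 0.7 -0.3 -1.9] 0.689 20.0
low 21.55 [440.6 180.2  -7.4] [-0.3 -0.3 -1. ] 0.687 20.0
-10.0 -0.4
-11.5 -1.3
-13.0 -1.4
-14.5 -0.9
-16.0 -2.2
-17.5 3.5
rel 23.47 [439.9 180.  -17.6] [-0.6 -0.4 -0.4] 0.848 0.0
up 24.25 [439.3 179.8 109.3] [-0.9 -0.1 -0.6] 0.85 0.0
```

```bash
python3 - <<'E'
from h import *
def look(cam,names,near):
    ci,im=snap(cam)
    for n in names:
        for d in viewer.pinpoint(n,cam):
            X=w(d["at"],ci)
            if np.linalg.norm(X-near[n])<40: print(cam,n,round(d["confidence"],2),X.round(1))
    return ci,im
near=dict(case_center=[440,180,14],cradle_rim=[561,97,106],flask_stopper=[455,373,161],flask_center=[455,373,85])
robot.movep([455,330,250],down(.6))
a=look("wrist",["flask_stopper","flask_center","case_center","cradle_rim"],near)
b=look("top",["cradle_rim","case_center","flask_stopper"],near); look("scene",["cradle_rim"],near)
ci,im=b; 
ci,jm=snap("wrist")
cv2.imwrite("pics/s4.png",np.hstack([cv2.resize(b[1][110:310,190:450],(400,308)),cv2.resize(jm,(400,308))])[:,:,::-1])
st("")
E
```

```text
wrist flask_stopper 0.83 [454.7 373.9 161.4]
wrist flask_center 0.6 [455.3 372.   81.7]
wrist case_center 0.69 [440.3 178.2  15.2]
wrist cradle_rim 0.58 [568.   96.6 106.7]
top cradle_rim 0.78 [568.1 100.5 104.1]
top case_center 0.78 [442.5 180.2  16.5]
top flask_stopper 0.75 [455.1 374.1 162.5]
scene cradle_rim 0.84 [561.   97.4 107.4]
 25.68 [455.  329.9 250. ] [-0.6  0.2 -0.2] 0.85 0.0
```

View pics/s4.png

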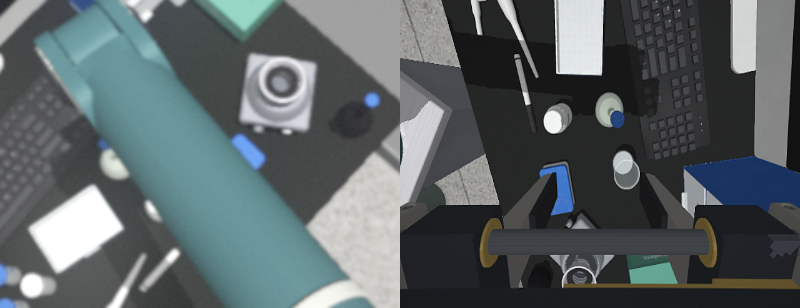

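Box lies flat at about (440,179). The pale flask stands clear at (455,373.5) and the cradle is empty. Next I'll refine the rim centre and grasp the flask.

```bash
python3 - <<'E'
from h import *
for cam in ("top","scene","wrist"):
    ci,im=snap(cam)
    for d in viewer.silhouettes("cradle_rim",cam)[:2]:
        cs=max(cv2.findContours(d["mask"].astype(np.uint8),cv2.RETR_EXTERNAL,cv2.CHAIN_APPROX_NONE)[0],key=len)[:,0]
        P=np.array([unpix(q,ci,106)[:2] for q in cs],np.float32); print(cam,round(d["confidence"],2),cv2.minEnclosingCircle(P),np.mean(cs,0))
        if len(P)>5: print(cv2.fitEllipse(P))
f=[455,373.5]
robot.servo_line([*f,200],200); robot.servo_line([*f,121],120); robot.hold(.1); st("at")
grip(0.05,25); st("grip")
robot.servo_line([*f,140],60); st("lift")
E
```

```text
top 0.95 ((564.1219482421875, 100.93030548095703), 37.249542236328125) [373.04878049 161.35365854]
((563.91796875, 99.81565856933594), (70.08519744873047, 70.50651550292969), 33.2579231262207)
top 0.65 ((441.9998779296875, 374.62103271484375), 31.194520950317383) [260.73584906 214.94339623]
((435.7344970703125, 376.8739013671875), (24.264345169067383, 61.722389221191406), 118.07421875)
scene 0.91 ((557.4417724609375, 91.13096618652344), 44.01376724243164) [369.82432432 229.52702703]
((560.603759765625, 94.96672821044922), (67.77236938476562, 79.3463363647461), 152.69683837890625)
wrist 0.76 ((552.322265625, 113.88127899169922), 40.59724044799805) [284.43502825 354.62711864]
((552.7149047851562, 114.75904846191406), (62.16238784790039, 65.79500579833984), 148.45875549316406)
at 27.38 [455.7 374.  122.1] [ 0.1  0.5 -0.1] 0.849 0.0
grip 28.32 [455.  373.5 121. ] [-0.5  0.5 -0.3] 0.198 25.0
lift 28.78 [455.1 373.7 140.5] [ 0.2 -0.1 -1.2] 0.202 25.0
```

```bash
python3 - <<'E'
from h import *
robot.servo_line([455,373.5,258],150)
robot.servo_line([563.5,99,258],180); robot.hold(.3); st("over")
for cam in ("scene","top","wrist"):
    ci,im=snap(cam,f"pics/o_{cam}.png")
    for n in ("flask_center","flask_stopper","cradle_rim"):
        for d in viewer.pinpoint(n,cam):
            X=w(d["at"],ci)
            if np.linalg.norm(X[:2]-[563,99])<40: print(cam,n,round(d["confidence"],2),X.round(1),pix(X,ci).round())
a=cv2.imread("pics/o_scene.png")[150:290,290:450]; b=cv2.imread("pics/o_wrist.png")
cv2.imwrite("pics/over.png",np.hstack([cv2.resize(a,(400,350)),cv2.resize(b,(400,350))]))
E
```

```text
over 31.81 [563.4  99.4 258. ] [ 0.2 -0.3 -1.8] 0.199 25.0
scene flask_center 0.71 [561.1 100.3 220.6] [373. 198.]
scene cradle_rim 0.85 [557.6  95.1 106.5] [369. 229.]
top flask_center 0.81 [561.4  98.1 221.7] [379. 148.]
top flask_stopper 0.74 [561.   97.2 295.6] [384. 137.]
top cradle_rim 0.75 [566.5  99.5 105.6] [373. 160.]
wrist flask_center 0.57 [565.   96.  217.8] [315. 212.]
wrist flask_stopper 0.59 [564.5  97.4 298.2] [315. 255.]
```

View pics/over.png

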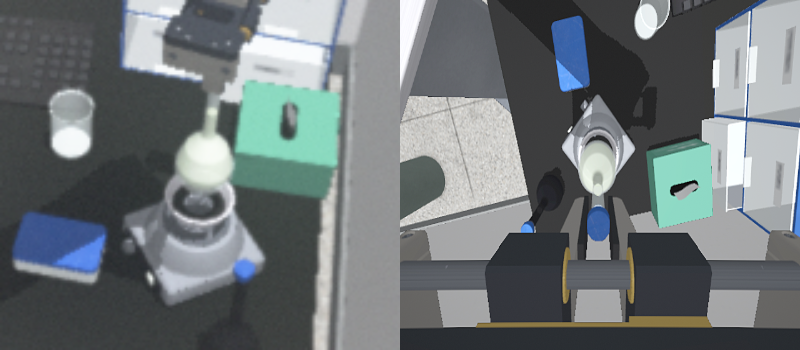

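The flask hangs upright over the empty cradle, with its bulb centred on the ring at scene crop (203,195). I'll lower it with force monitoring.

```bash
python3 - <<'E'
from h import *
c=[563.5,98.8]
grip(0.05,40)
f0=np.mean([robot.observe()["contact_force"] for _ in range(3)],0)
robot.servo_line([*c,230],80)
z=230
while z>190:
    z-=2; robot.servo_line([*c,z],40); o=robot.observe(); f=o["contact_force"]-f0
    print(z,f.round(1),round(float(o["tcp_pos"][2]),1))
    if f[2]>4 or np.hypot(*f[:2])>6: break
robot.hold(.2); st("seat")
E
```

```text
228 [ 1.8  0.8 -0.8] 228.2
226 [-1.  -0.3 -0.2] 226.0
224 [0.3 0.3 0.1] 223.9
222 [-0.3  0.2 -0.3] 221.8
220 [-0.1  0.9 -0.7] 219.9
218 [ 1.  -0.3  0.2] 217.9
216 [ 0.6  0.7 -0.3] 215.8
214 [ 0.4 -0.3  2.8] 214.4
212 [0.9 0.4 3.4] 212.3
210 [1.  1.1 5.2] 210.2
seat 35.83 [563.6  98.8 210.1] [-0.   0.2  3.6] 0.192 40.0
```

```bash
python3 - <<'E'
from h import *
c=[563.5,98.8]; z=210
while z>194:
    z-=1.5; robot.servo_line([*c,z],40); f=np.mean([robot.observe()["contact_force"] for _ in range(3)],0)
    print(z,f.round(1))
    if f[2]>9.8: break
robot.hold(.4); st("pressed")
for cam in ("top","scene"):
    ci,im=snap(cam,f"pics/e_{cam}.png")
    for n in ("flask_center","cradle_rim","case_center"):
        for d in viewer.pinpoint(n,cam)[:3]:
            X=w(d["at"],ci)
            if min(np.linalg.norm(X[:2]-[563,99]),np.linalg.norm(X[:2]-[440,180]))<30: print(cam,n,round(d["confidence"],2),X.round(1))
a=cv2.imread("pics/e_scene.png")[150:290,290:450]; cv2.imwrite("pics/end.png",cv2.resize(a,(640,560)))
E
```

```text
208.5 [ 0.6 -0.6  4.9]
207.0 [-0.2  0.6  4.4]
205.5 [ 0.  -0.5  4.8]
204.0 [ 0.6 -0.   6.9]
202.5 [0.7 0.1 6.6]
201.0 [ 0.4 -0.5  7.4]
199.5 [0.2 1.2 9.1]
198.0 [-0.4 -0.4  9.2]
196.5 [-0.2  0.9  9.8]
pressed 38.48 [564.3  99.1 197.6] [1.4 0.1 9.8] 0.195 40.0
top flask_center 0.82 [562.  101.1 160. ]
top cradle_rim 0.58 [567.   96.8  86.9]
top case_center 0.72 [442.9 179.5  15.9]
scene flask_center 0.67 [564.  100.  161.2]
scene cradle_rim 0.66 [564.  103.2 160.9]
scene cradle_rim 0.46 [560.6  95.8  89.7]
scene case_center 0.64 [439.9 180.   12.9]
```

View pics/end.png

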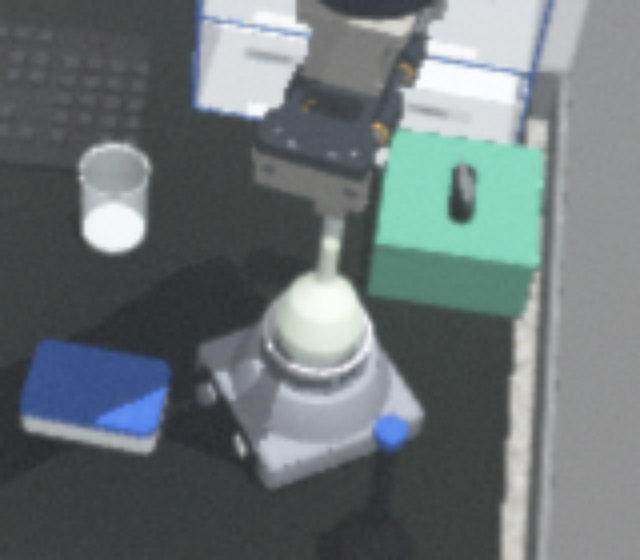

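The flask is seated upright in the ring. The TCP is about 17.5 mm below where the base first touched the ledge, and the push is about 11 N. The box lies flat, so I'm handing it in.

```bash
python3 -c "
from h import *
print(robot.job_done()); st('end')"
```

```text
the job is handed in; nothing more can be done
None
the job is handed in; nothing more can be done
```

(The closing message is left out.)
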